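# Uncover a fine test sieve and ease it into the inspection dock

### The arm

A 7-joint arm with a two-finger parallel gripper is mounted at the origin on the work surface. World frame = base frame: x ahead of the robot, y to its left, z up, the work surface at z = 0. Lengths are in m, angles in rad, forces in N, time in s.
With the tool pointing down it reaches from about 0.4 to 0.925 m from the base axis. Payload 5.6 kg.
Tool frame: the origin (TCP) lies where the fingers leave the gripper's body, on its centre line; the fingertips stand 73 mm ahead of it and the grasp point (between the pads) lies 54 mm ahead of it; y points along the fingers, z is the direction in which the jaws open and shut, and the axes are right-handed (so a half turn about y gives the same grasp; the last joint's range is limited). The gripper opens to 85 mm and grips with 20 to 120 N. Pads are 22 mm wide; open, the fingers measure 114 mm over their backs; the gripper's body (76 mm by 85 mm) begins 54 mm behind the grasp point. The pads swing forward as they close: fully open they stand 13 mm farther back than shut.
Start: joints at [1.16, 0.468, -0.012, 1.603, 0.006, 1.071, -0.056], TCP at [0.234, -0.607, 0.304] pointing down, gripper open.
Joint ranges: [-2.53, 2.53], [-0.31, 2.02], [-1.57, 1.55], [0.28, 2.44], [-1.29, 4.43], [0.15, 1.84], [-2.92, 2.92]. Speed limits (rad/s): [2.57, 2.57, 3.14, 3.14, 3.14, 3.14, 3.14].

### API

Orientations are given as a 3x3 rotation matrix whose columns are the frame's x, y, z axes.
In Python, from cell import robot gives the robot as it stands.
- The arm moves only by the tool move_arm, never from a script. Its argument "increments" is a list of rows, each a list of 7 numbers: the shift along the tool's x, y, z in cm, then the turn, a rotation vector about the tool's x, y, z in degrees, then the opening, from 0 (shut) to 1 (fully open). In form: [[x, y, z, wx, wy, wz, gripper], ...]. A call has 1 to 20 rows; each row shifts and turns the commanded pose from where the row before left it, along the tool's axes as they then stand; what a row does not reach is not made up. A row lasts 1/8 s, in which the tool goes at most 62.5 mm and 10.7 degrees, less where a joint would pass 70% of its speed; a pose out of reach is approached as far as the arm can. A call with a gripper value outside its range is refused whole. The fingers move at their own pace and stop on an object; "newtons" is the grip in N (left out, the last holds). Time passes only in rows, so rows that do not move let the fingers close. It gives the time, the measured TCP pose, the force and the opening at its end, in the units of the state.
- robot.read_state(): the state, without advancing time (a new reading comes with each control period).
- robot.read_camera(name): name is "scene" or "top" or "wrist"; returns a dict with "img" (400x640x3 uint8, red, green, blue), "fov_y" (degrees; the focal length in pixels is half the picture's height over the tangent of half this angle, whatever the lens; pixels are square), "cx", "cy" (the principal point, pixels), "R" (3x3) and "t" (3): a world point X has camera coordinates R X + t. Camera axes: x right, y down, z forward; pixel columns grow to the right and rows downward; lengths in m; the calibration is good to about 2 mm. A picture is of the moment at which its call begins. There is no depth.
- robot.finish_job(): hands the job in, once; it reports no verdict.
Trained networks look in a picture, given as the dict that the camera call returned (one of the last four; its "shot" number tells which), for a name from the list of things; names that differ only in an ending like _2 or _b are one class to them, and where a whole thing is asked for, a point or a joint stands for the part that bears it (a point fixed in the world has none). Each returns a list of dicts, best first, with "p" (0 to 1); they miss things now and then, are a little off and sometimes report something else, mostly with a low value. They report only what shows in the picture. A call takes as long as a camera call. They do not tell look-alikes from the thing itself.
- robot.spot_in(name, picture): "location" ([row, column] in pixels, amid what is visible of it).
- robot.silhouettes(name, picture): "pixels" (400x640 bool, what is visible of it) and "location" ([row, column] in pixels, amid what is visible of it).
The state is a dict: "time": time; "joint_positions": joint angles; "qd": joint speeds; "joint_efforts": joint torques, N m; "position": TCP position; "eef_rot": TCP orientation; "contact_force": force on the tool from outside, world axes, zero at the start; "wrist_torque": the same for the moment, N m; "gripper_width": finger opening in m.
Only numpy, scipy, OpenCV 4.12 (cv2) and the standard library are available. Lean on these libraries where they do the work, as an engineer would, in place of code of your own. Each camera call takes 0.05 s, during which the arm holds its last target.

### The job

Lift the loose lid off the small test sieve and set it down, knob up, inside the round lid rest. Then slide the open sieve along the bench into the V of the sprung stop, so that it touches both arms and has pushed the pad in roughly halfway, never to its end, and leave it there. The sieve is delicate: nudge its frame softly (never more than about 9 N), do not lift or tip it, never touch its mesh, do not drop the lid, and leave the other things alone.

Things in the scene. Friction and masses are not known exactly. Their poses are not given: they have to be found in the camera images.
- sieve: Round stainless steel test sieve, a tube 100 mm in outer diameter and 45 mm high, wall 3 mm, about 0.35 kg, standing on the bench. It slides on the bench when its outer wall is pushed with about 2 to 4 N. Origin: centre of its underside, on the bench; z up, so tilt is about this z.
- mesh: The sieve's fine wire mesh, a disc fixed across the inside of the sieve, its upper face 22 mm above the sieve's underside (23 mm below the rim). Fragile, never to be touched. Origin: same point as the sieve's origin.
- lid: Loose steel lid lying on the sieve: disc 104 mm across and 3 mm thick, a 7 mm deep spigot 86 mm across under it that hangs loosely (4 mm all round) in the sieve's mouth, and on top a black plastic knob 22 mm in diameter and 28 mm tall. About 0.15 kg. Origin: centre of the spigot's underside; z up. Above the origin: underside of the disc 7 mm, its top 10 mm, top of the knob 38 mm. On the sieve the origin is 38 mm above the bench.
- rest: Lid rest: fixed, shallow round grey plastic tray, 128 mm outer and 120 mm inner diameter, rim 14 mm high, floor 5 mm thick. It may be left or right of the sieve. Origin: centre of its underside, on the bench. A lid lying properly in it has its origin 5 mm above this one.
- dock: Inspection dock fixed on the bench: a white light panel 150 mm square, flush with the bench, and behind it a grey housing 120 mm wide and 50 mm high that carries the sprung V pad. Origin: on the bench, where the sieve's centre comes to be when it just touches both arms of the V with the pad fully out. The x axis points from the open side of the V to the housing, the direction in which the pad is pushed in; the housing begins 105 mm from the origin along x.
- nest (a point): Point on the bench, riding with the V pad, where the centre of the sieve lies when the sieve touches both arms. The two black arms are 8 mm thick, 50 mm long and stand 7 to 37 mm above the bench; they open at 110 degrees and meet the sieve 35 degrees either side of the dock's x axis.
- bumper (a joint): How far the V pad is pushed in along the dock's x axis, in m: 0 fully out, 0.020 at its hard stop. Soft spring of 60 N/m, so that the standing sieve holds it by its own friction on the bench. The gap between the pad's aluminium back and the grey housing is 20 mm when fully out and shrinks to 0.
- pan: Bystander: small open steel pan, 100 mm across, 30 mm high, on the other side of the sieve from the lid rest. Origin: centre of its underside.
- jar: Bystander: closed glass sample jar, 60 mm in diameter, 90 mm high. Origin: centre of its underside.
- brush: Bystander: hand brush lying on the bench. Origin: on its underside.
There are look-alikes about, which are no part of the job. What is shaped like the sieve but blue or turquoise is not meant.

How it is judged:
By the outcome, as a careful person would: the job done as asked, in the order asked, and still so for the second after the job is handed in, with the robot touching nothing.
It also fails if it takes over 64 s, if anything falls off the work surface, if the arm or the gripper's body presses on something with over 40 N, if the wrist force passes 120 N, or if a joint passes its speed limit or range.

## Working session

There is one attempt and no reset: what is moved stays moved. The work goes in short steps, Python scripts to look and compute and a tool call to move; the robot and the scene stay as the last step left them, time stands still between calls to the robot, and variables do not carry over. Pictures are saved under pics/ and viewed, and the job is handed in when it is done.

Besides the shell and the picture viewer there is one more tool, called after "Request:" as name(argument=value, ...), one argument or row to a line, values as JSON. move_arm: Moves the arm, as the interface text tells. Its arguments: {"type":"object","properties":{"increments":{"type":"array","items":{"type":"array","items":{"type":"number"}}},"newtons":{"type":"number"}},"required":["increments"]}

```bash
ls; mkdir -p pics
cat > h.py <<'E'
import numpy as np, cv2
from cell import robot
def f(c): return 200/np.tan(np.radians(c['fov_y'])/2)
def ray(c,rc):
    r,cc=rc; d=np.array([(cc-c['cx'])/f(c),(r-c['cy'])/f(c),1.]); R=np.array(c['R']);t=np.array(c['t'])
    return -R.T@t, R.T@d
def at(c,rc,z):
    o,d=ray(c,rc); return o+d*(z-o[2])/d[2]
def proj(c,X):
    p=np.array(c['R'])@np.array(X)+np.array(c['t']); return np.array([c['cy']+f(c)*p[1]/p[2],c['cx']+f(c)*p[0]/p[2]])
def save(c,n): cv2.imwrite('pics/'+n,c['img'][:,:,::-1])
E
python3 - <<'E'
from h import *
np.set_printoptions(precision=4,suppress=True)
s=robot.read_state(); print({k:np.array(v) for k,v in s.items()})
for n in ['top','scene']:
    c=robot.read_camera(n); save(c,n+'0.png'); print(n,c['fov_y'],c['cx'],c['cy'],-np.array(c['R']).T@np.array(c['t']))
    for k in ['sieve','lid','rest','dock','nest','pan','jar','brush','mesh']:
        print(k,[(round(d['p'],2),np.array(d['location']).round(),at(c,d['location'],0.02).round(3)) for d in robot.spot_in(k,c)])
E
```

```text
pics
{'time': array(0.), 'joint_positions': array([ 1.16  ,  0.4684, -0.0116,  1.6036,  0.006 ,  1.0714, -0.0563]), 'qd': array([-0.0011, -0.    , -0.001 ,  0.0003,  0.0006,  0.001 ,  0.0007]), 'joint_efforts': array([  0.    , -53.2389,   0.0215, -25.1306,   0.0115,   0.0079,
         0.    ]), 'position': array([ 0.2335, -0.6062,  0.3029]), 'eef_rot': array([[-0.9331, -0.0008,  0.3595],
       [-0.3595,  0.0016, -0.9331],
       [ 0.0002, -1.    , -0.0017]]), 'contact_force': array([ 0.2156, -0.1113, -0.5835]), 'wrist_torque': array([ 0.0317,  0.0185, -0.0033]), 'gripper_width': array(0.0855)}
top 51.84660860921361 317.7959678701353 200.51574000869545 [ 0.4501 -0.0108  0.9743]
sieve [(0.77, array([277., 397.]), array([ 0.336, -0.177,  0.02 ])), (0.6, array([118., 396.]), array([ 0.706, -0.191,  0.02 ])), (0.55, array([277., 322.]), array([ 0.339, -0.007,  0.02 ])), (0.21, array([118., 312.]), array([0.712, 0.007, 0.02 ]))]
lid [(0.87, array([204., 348.]), array([ 0.506, -0.072,  0.02 ]))]
rest [(0.59, array([232., 170.]), array([0.452, 0.344, 0.02 ]))]
dock [(0.65, array([136., 315
[... 1081 characters left out ...]
0.86, array([158., 431.]), array([0.472, 0.317, 0.02 ]))]
dock [(0.77, array([264., 345.]), array([0.68 , 0.002, 0.02 ]))]
nest [(0.75, array([289., 203.]), array([ 0.634, -0.303,  0.02 ])), (0.66, array([274., 347.]), array([ 0.704, -0.003,  0.02 ]))]
pan [(0.84, array([217., 182.]), array([ 0.438, -0.316,  0.02 ]))]
jar [(0.88, array([286., 202.]), array([ 0.626, -0.303,  0.02 ]))]
brush [(0.64, array([222., 476.]), array([0.681, 0.327, 0.02 ]))]
mesh [(0.79, array([300., 261.]), array([ 0.7  , -0.194,  0.02 ])), (0.7, array([152., 296.]), array([ 0.337, -0.003,  0.02 ])), (0.6, array([174., 341.]), array([0.443, 0.083, 0.02 ])), (0.6, array([169., 232.]), array([ 0.337, -0.171,  0.02 ]))]
```

View pics/top0.png

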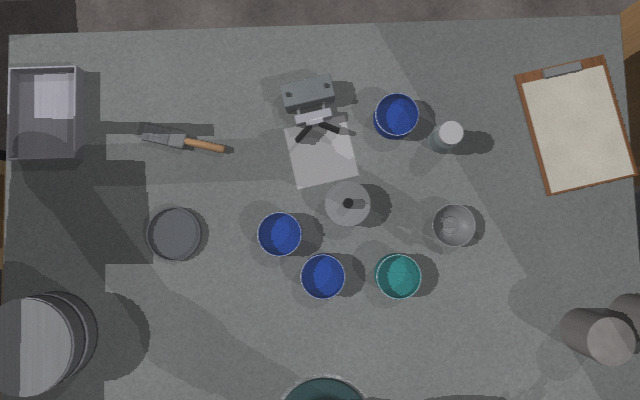

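View pics/scene0.png

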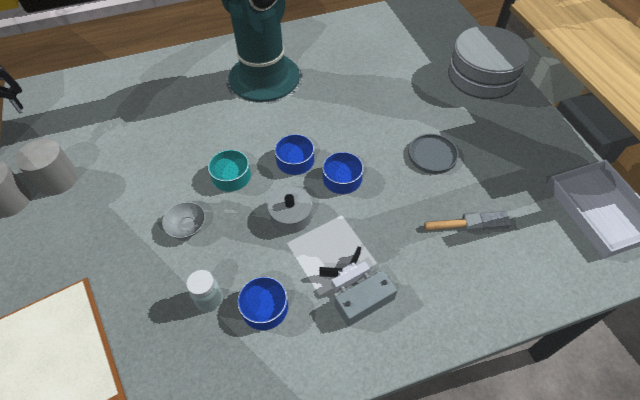

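The candidates are blue ones at top-image (col,row) (280,234), (323,276), (397,116), a turquoise one at (398,276), and the lidded grey steel one at (348,204). Only the last is steel and carries the lid with a black knob. I'll confirm this in a crop.

Run:
```python
from h import *
np.set_printoptions(precision=4,suppress=True)
c=robot.read_camera('top'); im=c['img']
cr=cv2.resize(im[60:240,260:420],None,fx=4,fy=4,interpolation=cv2.INTER_CUBIC)[:600] if 0 else cv2.resize(im[70:220,270:420],None,fx=4,fy=4,interpolation=cv2.INTER_CUBIC)
cv2.imwrite('pics/crop1.png',cr[:,:,::-1])
for k,z in [('lid',.048),('rest',.014),('dock',0),('nest',.037),('pan',.03),('jar',.09)]:
    for d in robot.silhouettes(k,c)[:1]:
        m=d['pixels'].astype(np.uint8); cs,_=cv2.findContours(m,0,2); q=max(cs,key=cv2.contourArea)[:,0,:]
        P=np.array([at(c,(r,cc),z)[:2] for cc,r in q],np.float32)
        (x,y),r=cv2.minEnclosingCircle(P); e=cv2.fitEllipse(P)
        print(k,round(d['p'],2),m.sum(),'circ',x,y,r,'ell',e)
```

```text
lid 0.93 1687 circ 0.5049117207527161 -0.0672602578997612 0.05309126526117325 ell ((0.5056619644165039, -0.0670853778719902), (0.10234614461660385, 0.10335428267717361), 137.33575439453125)
rest 0.6 2398 circ 0.4487627446651459 0.337969571352005 0.06523080170154572 ell ((0.4486444592475891, 0.33825474977493286), (0.12653593719005585, 0.1283506453037262), 33.83058166503906)
dock 0.73 5980 circ 0.6838857531547546 -0.001950443023815751 0.14419446885585785 ell ((0.6749656796455383, -0.00419314019382), (0.15852326154708862, 0.3167514503002167), 100.39570617675781)
nest 0.9 748 circ 0.6895899176597595 6.674007454421371e-05 0.05616415664553642 ell ((0.6915620565414429, 0.0008853194303810596), (0.0888725146651268, 0.11081629991531372), 96.1566390991211)
pan 0.59 1509 circ 0.4497305750846863 -0.3072371482849121 0.050917644053697586 ell ((0.4501287341117859, -0.30845367908477783), (0.09597067534923553, 0.10012994706630707), 96.22588348388672)
jar 0.92 856 circ 0.6406853199005127 -0.2822246253490448 0.04227282851934433 ell ((0.6412520408630371, -0.2818462550640106), (0.059257153421640396, 0.0834626853466034), 34.85288619995117)
```

View pics/crop1.png

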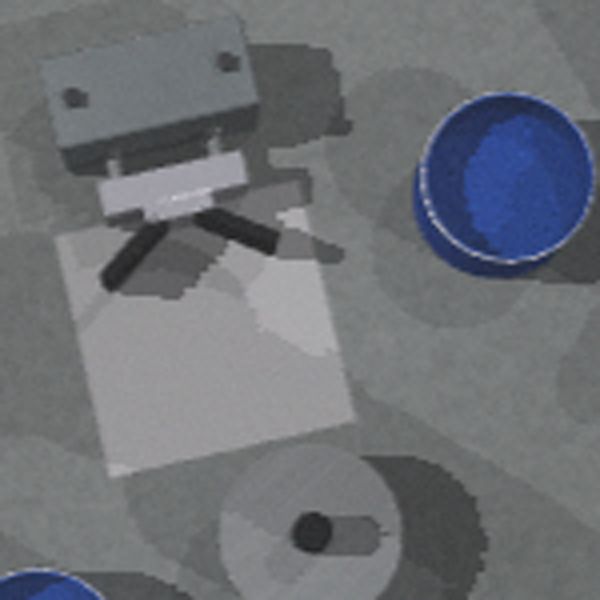

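```bash
cat > dk.py <<'E'
from h import *
def W(c,u,v,z,s=4,o=(270,70)): return at(c,(v/s+o[1]-0.375,u/s+o[0]-0.375),z)[:2]
E
python3 - <<'E'
from dk import *
np.set_printoptions(precision=4,suppress=True)
c=robot.read_camera('top')
pan=[W(c,*p,0.0) for p in [(57,240),(110,478),(355,420)]]
H=[W(c,*p,0.05) for p in [(40,62),(238,14),(258,102),(64,148)]]
print('panel',np.array(pan)); print('housing',np.array(H))
lat=(pan[1]-pan[2]); print('panel ang x from lateral',np.degrees(np.arctan2(-lat[0],lat[1])),np.linalg.norm(lat)); 
d=pan[0]-pan[1]; print(np.degrees(np.arctan2(d[1],d[0])),np.linalg.norm(d))
for a,b in [(0,1),(3,2)]:
    l=H[a]-H[b]; print('h',np.degrees(np.arctan2(-l[0],l[1])),np.linalg.norm(l))
pc=(pan[0]+pan[2])/2; hf=(H[2]+H[3])/2
for th in [13,14,15]:
    u=np.array([np.cos(np.radians(th)),np.sin(np.radians(th))]); print(th,'panel c',pc,'dock from housing front',hf-0.105*u)
# overlay
from scipy.optimize import least_squares
E
```

```text
panel [[ 0.6903  0.0751]
 [ 0.5457  0.047 ]
 [ 0.5759 -0.0998]]
housing [[ 0.782   0.078 ]
 [ 0.8064 -0.0365]
 [ 0.7544 -0.0464]
 [ 0.7313  0.0654]]
panel ang x from lateral 11.634598968265678 0.14984260943939565
11.015366805307995 0.14729430242255026
h 12.01630878289835 0.11712125365460213
h 11.707522139642922 0.11417469997851928
13 panel c [ 0.6331 -0.0124] dock from housing front [ 0.6405 -0.0141]
14 panel c [ 0.6331 -0.0124] dock from housing front [ 0.641  -0.0159]
15 panel c [ 0.6331 -0.0124] dock from housing front [ 0.6414 -0.0177]
```

```bash
cat >> dk.py <<'E'
def overlay(c,D,th,q,name,box=(270,70,420,220),s=4,sieve=None):
    x0,y0,x1,y1=box
    im=cv2.resize(c['img'][y0:y1,x0:x1],None,fx=s,fy=s,interpolation=cv2.INTER_CUBIC)[:,:,::-1].copy()
    t=np.radians(th);R=np.array([[np.cos(t),-np.sin(t)],[np.sin(t),np.cos(t)]])
    def P(loc,z,dock=True):
        w=R@np.array(loc)+D if dock else np.array(loc)
        r=proj(c,[w[0],w[1],z]); return (int((r[1]-x0+.375)*s),int((r[0]-y0+.375)*s))
    def poly(L,z,col,cl=True,dock=True): cv2.polylines(im,[np.array([P(l,z,dock) for l in L])],cl,col,1)
    poly([(.105,.06),(.105,-.06),(.158,-.06),(.158,.06)],.05,(0,255,0))
    poly([(-.075,.075),(-.075,-.075),(.075,-.075),(.075,.075)],0,(0,255,255))
    for sg in (1,-1):
        n=np.array([np.cos(np.radians(35)),sg*np.sin(np.radians(35))]); tt=np.array([-n[1],n[0]])*sg
        b=np.array([q,0])+.05*n
        # inner face from vertex (-35mm) to +15
        poly([b-.035*tt,b+.015*tt,b+.015*tt+.008*n,b-.035*tt+.008*n],.037,(0,0,255))
    if sieve is not None: 
        a=np.linspace(0,6.283,60); poly([(sieve[0]+.05*np.cos(k),sieve[1]+.05*np.sin(k)) for k in a],sieve[2],(255,0,255),dock=False)
    cv2.imwrite('pics/'+name,im)
E
python3 - <<'E'
from dk import *
c=robot.read_camera('top')
overlay(c,np.array([.637,-.012]),11.7,0,'ov1.png',sieve=(.5057,-.0671,.048))
E
```

```text
(no output)
```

View pics/ov1.png

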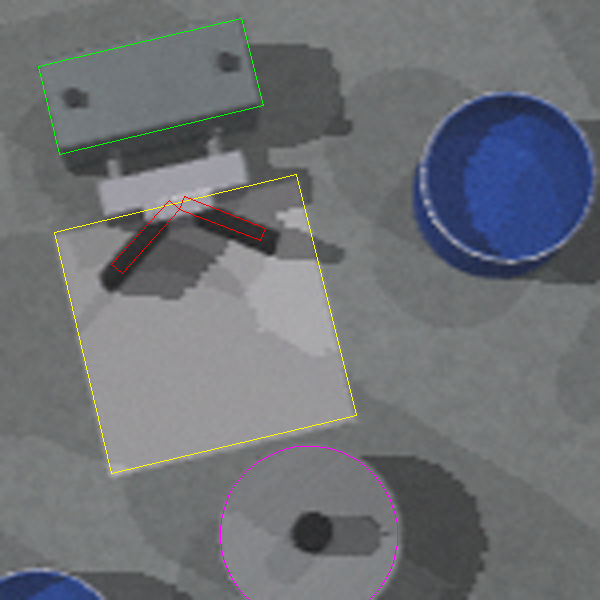

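The crop confirms it: plain steel, with the knob at crop (313,531). The dock model (0.637, -0.012, yaw 11.7°) fits the panel and housing. Next I move above the knob.

Request:
move_arm(
  increments=[
    [-1.5,0,-1.4,0,0,0,1],
    [-3,0,-2.7,0,0,0,1],
    [-4,0,-3.6,0,0,0,1],
    [-4,1,-3.6,0,0,0,1],
    [-4,1,-3.6,0,0,0,1],
    [-4,1,-3.6,0,0,0,1],
    [-4,1,-3.6,0,0,0,1],
    [-4,2,-3.6,0,0,0,1],
    [-4,2,-3.6,0,0,0,1],
    [-4,2,-3.6,0,0,0,1],
    [-4,1.5,-3.6,0,0,0,1],
    [-2.8,1,-2.5,0,0,0,1],
    [-1.5,0,-1.1,0,0,0,1],
    [0,0,0,0,0,0,1],
    [0,0,0,0,0,0,1],
  ],
  newtons=40,
)

```text
time: 3.32
position: [0.507, -0.0729, 0.1793]
eef_rot: [[-0.934, 0.0, 0.358], [-0.358, -0.001, -0.934], [0.0, -1.0, 0.001]]
contact_force: [-0.1, -0.3, 0.6]
gripper_width: 0.0855
```

```bash
cat > mv.py <<'E'
from h import *
import sys
np.set_printoptions(precision=4,suppress=True)
def to(X):
    s=robot.read_state(); R=np.array(s['eef_rot']); p=np.array(s['position']); return R.T@(np.array(X)-p)*100
E
python3 - <<'E'
from mv import *
s=robot.read_state(); print(s['time'],s['position'],np.array(s['eef_rot']),s['contact_force'])
c=robot.read_camera('wrist'); save(c,'w1.png')
d=robot.silhouettes('lid',c)
for k in d: print(k['p'],k['location'],k['pixels'].sum())
c=robot.read_camera('top'); save(c,'t1.png')
print(to([.5057,-.0671,.124]))
c2=robot.read_camera('scene')
for k in robot.silhouettes('lid',c2): print(k['p'],at(c2,k['location'],.048))
E
```

```text
3.325 [ 0.507  -0.0729  0.1793] [[-0.9339  0.0001  0.3575]
 [-0.3575 -0.0011 -0.9339]
 [ 0.0003 -1.      0.0011]] [-0.0814 -0.3052  0.5688]
0.82 [212.8, 314.4] 19420
[-0.0725  5.52   -0.5987]
0.6 [ 0.5149 -0.068   0.048 ]
```

View pics/w1.png

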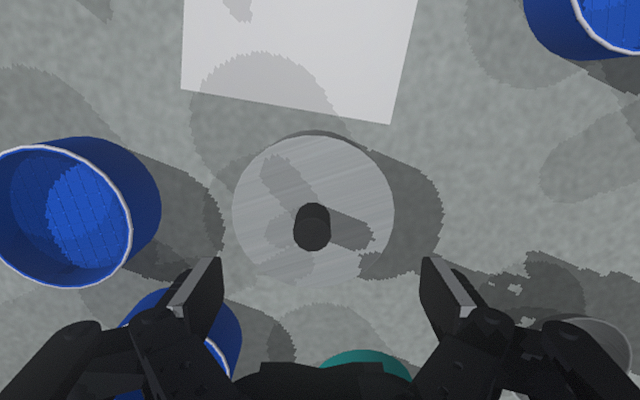

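The wrist view shows the lid disc centred near (313,210), with the knob at (312,225) between the fingers. Now I fit it.

Run:
```python
from mv import *
c=robot.read_camera('wrist')
d=robot.silhouettes('lid',c)[0]
m=d['pixels'].astype(np.uint8); cs,_=cv2.findContours(m,0,1); q=max(cs,key=cv2.contourArea)[:,0,:]
P=np.array([at(c,(r,cc),.048)[:2] for cc,r in q],np.float32)
h=cv2.convexHull(P)[:,0]; e=cv2.fitEllipse(P); print(e,cv2.minEnclosingCircle(P))
g=c['img'].astype(int).sum(2); mk=((g<150)&(m>0)).astype(np.uint8); n,l,st,ce=cv2.connectedComponentsWithStats(mk); i=1+np.argmax(st[1:,4]); print(st[i],ce[i]); cx,cy=ce[i]
x,y,w,hh,_=st[i]
print('knob mid at z .062',at(c,(cy,cx),.062)); print('knob l/r', at(c,(y+10,x),.076),at(c,(y+10,x+w),.076), at(c,(y,x+w/2),.076))
```

```text
((0.5060174465179443, -0.0678129568696022), (0.10134989023208618, 0.10207124799489975), 107.41858673095703) ((0.5057080388069153, -0.06792702525854111), 0.051934607326984406)
[ 294  204   37   48 1086] [313.2348 226.4245]
knob mid at z .062 [ 0.5052 -0.0681  0.062 ]
knob l/r [ 0.5138 -0.0541  0.076 ] [ 0.521  -0.0728  0.076 ] [ 0.5227 -0.0615  0.076 ]
```

Request:
move_arm(
  increments=[
    [-0.1,0,-0.3,0,0,0,1],
    [0,0.5,-0.25,0,0,0,1],
    [0,1,0,0,0,0,1],
    [0,1,0,0,0,0,1],
    [0,1,0,0,0,0,1],
    [0,1,0,0,0,0,1],
    [0,0.6,0,0,0,0,1],
    [0,0.4,0,0,0,0,1],
    [0,0,0,0,0,0,1],
    [0,0,0,0,0,0,1],
  ],
)

```text
time: 4.92
position: [0.5067, -0.0658, 0.1241]
eef_rot: [[-0.933, 0.001, 0.36], [-0.36, -0.0, -0.933], [-0.0, -1.0, 0.0]]
contact_force: [-0.1, -0.0, -0.5]
gripper_width: 0.0855
```

Run:
```python
from mv import *
c=robot.read_camera('wrist'); save(c,'w2.png')
```

```text
(no output)
```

View pics/w2.png

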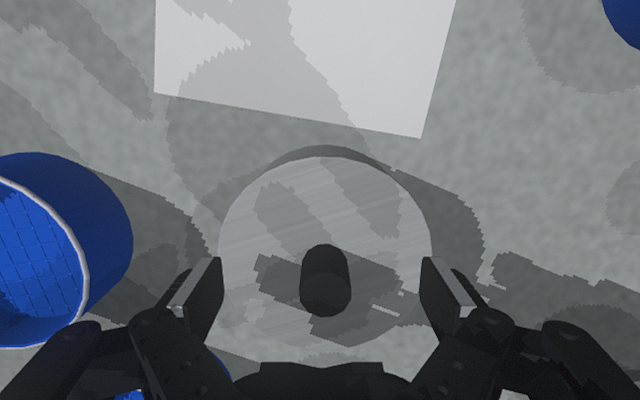

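The knob (325,280) is centred between the fingers (225 to 421). I close the gripper.

Request:
move_arm(
  increments=[
    [0,0,0.1,0,0,0,0.6],
    [0,0,0,0,0,0,0.4],
    [0,0,0,0,0,0,0.3],
    [0,0,0,0,0,0,0.2],
    [0,0,0,0,0,0,0.1],
    [0,0,0,0,0,0,0],
    [0,0,0,0,0,0,0],
    [0,0,0,0,0,0,0],
    [0,0,0,0,0,0,0],
    [0,0,0,0,0,0,0],
  ],
  newtons=40,
)

```text
time: 6.22
position: [0.507, -0.0668, 0.1241]
eef_rot: [[-0.933, 0.0, 0.359], [-0.359, -0.0, -0.933], [-0.0, -1.0, 0.0]]
contact_force: [-1.0, 0.4, 4.7]
gripper_width: 0.0204
```

Request:
move_arm(
  increments=[
    [0,-0.2,0,0,0,0,0],
    [0,-0.4,0,0,0,0,0],
    [0,-0.6,0,0,0,0,0],
    [0,-0.8,0,0,0,0,0],
    [0,-1,0,0,0,0,0],
    [0,-1,0,0,0,0,0],
    [0,-1,0,0,0,0,0],
    [0,-1,0,0,0,0,0],
    [0,0,0,0,0,0,0],
    [0,0,0,0,0,0,0],
  ],
)

```text
time: 7.48
position: [0.5067, -0.0668, 0.1837]
eef_rot: [[-0.933, -0.0, 0.359], [-0.359, -0.0, -0.933], [0.0, -1.0, -0.0]]
contact_force: [-0.7, -0.3, -2.8]
gripper_width: 0.0206
```

Run:
```python
from mv import *
c=robot.read_camera('wrist'); save(c,'w3.png')
d=robot.silhouettes('lid',c)
for k in d: print(k['p'],k['location'],k['pixels'].sum())
c=robot.read_camera('top'); save(c,'t3.png')
d=robot.silhouettes('rest',c)[0]
m=d['pixels'].astype(np.uint8); cs,_=cv2.findContours(m,0,1); q=max(cs,key=cv2.contourArea)[:,0,:]
P=np.array([at(c,(r,cc),.014)[:2] for cc,r in q],np.float32); print(cv2.fitEllipse(P))
print(to([.4487,.338,.16]))
```

```text
0.9 [235.4, 325.2] 24983
((0.4487713575363159, 0.33820128440856934), (0.12363571673631668, 0.12998856604099274), 4.921165466308594)
[ -9.1441   2.3555 -39.8483]
```

View pics/w3.png

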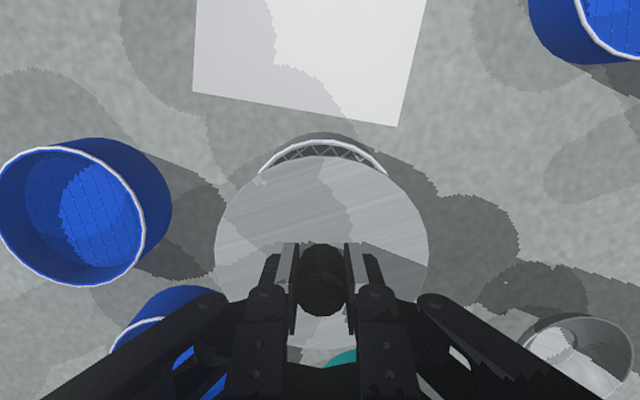

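The lid is lifted clear and the sieve stands still. Next I carry the lid to the rest.

Request:
move_arm(
  increments=[
    [-0.3,0,-1,0,0,0,0],
    [-0.5,0,-2,0,0,0,0],
    [-0.7,0,-3,0,0,0,0],
    [-0.9,0,-4,0,0,0,0],
    [-0.9,0,-4,0,0,0,0],
    [-0.9,0,-4,0,0,0,0],
    [-0.9,0,-4,0,0,0,0],
    [-0.9,0,-4,0,0,0,0],
    [-0.9,0,-4,0,0,0,0],
    [-0.8,0,-3.5,0,0,0,0],
    [-0.6,0,-2.8,0,0,0,0],
    [-0.5,0.5,-2,0,0,0,0],
    [-0.3,1,-1,0,0,0,0],
    [0,1,-0.5,0,0,0,0],
    [0,1,0,0,0,0,0],
    [0,1,0,0,0,0,0],
    [0,0,0,0,0,0,0],
    [0,0,0,0,0,0,0],
  ],
)

```text
time: 9.93
position: [0.449, 0.3371, 0.139]
eef_rot: [[-0.933, 0.0, 0.359], [-0.359, 0.0, -0.933], [-0.0, -1.0, 0.0]]
contact_force: [-0.6, -0.4, -1.7]
gripper_width: 0.0205
```

Run:
```python
from mv import *
s=robot.read_state(); print(s['position'],s['contact_force'],s['gripper_width'])
c=robot.read_camera('wrist'); save(c,'w4.png')
zd=s['position'][2]-.1241+.048
d=robot.silhouettes('lid',c)[0]
m=d['pixels'].astype(np.uint8); cs,_=cv2.findContours(m,0,1); q=max(cs,key=cv2.contourArea)[:,0,:]
q=q[q[:,1]<240]
P=np.array([at(c,(r,cc),zd)[:2] for cc,r in q],np.float32); print('lid',cv2.fitEllipse(P))
d=robot.silhouettes('rest',c)
for k in d: print('rest',k['p'],k['location'])
print(to([.4488,.3382,.0911]))
c=robot.read_camera('top'); save(c,'t4.png')
for k in robot.silhouettes('sieve',c): print('sieve',k['p'],at(c,k['location'],.03))
```

```text
[0.449  0.3371 0.139 ] [-0.6133 -0.37   -1.6614] 0.020493344588249463
lid ((0.4477163553237915, 0.3364907503128052), (0.10161079466342926, 0.10273583978414536), 107.96131134033203)
rest 0.63 [147.5, 309.2]
[-0.0073  4.8208 -0.0794]
sieve 0.89 [0.4403 0.085  0.03  ]
sieve 0.78 [ 0.3321 -0.1768  0.03  ]
sieve 0.75 [ 0.3416 -0.0059  0.03  ]
sieve 0.68 [ 0.7054 -0.1913  0.03  ]
sieve 0.58 [ 0.5096 -0.0606  0.03  ]
```

View pics/w4.png

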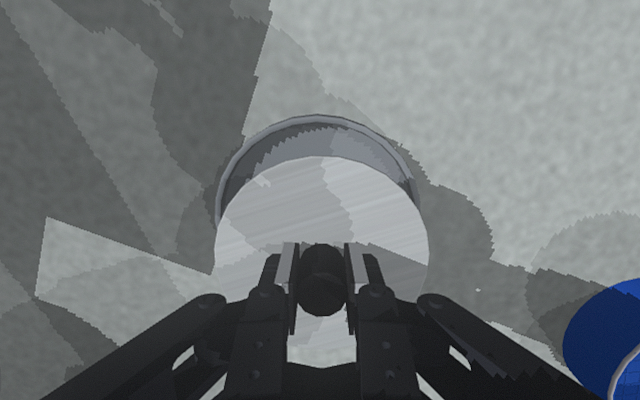

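View pics/t4.png

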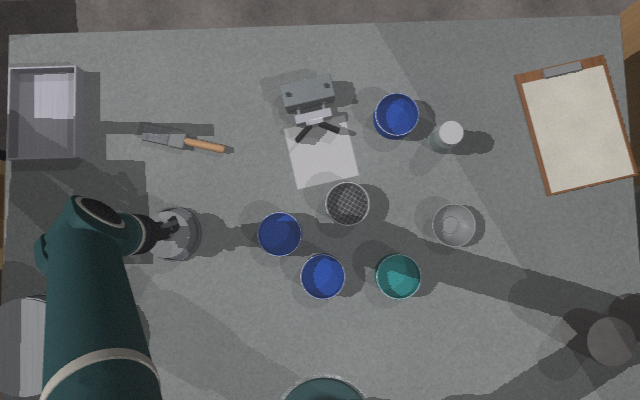

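The lid is 2 mm off the rest centre, with 8 mm of clearance all round. I lower it with a small correction.

Request:
move_arm(
  increments=[
    [-0.1,0.5,-0.1,0,0,0,0],
    [0,1,0,0,0,0,0],
    [0,1,0,0,0,0,0],
    [0,0.8,0,0,0,0,0],
    [0,0.5,0,0,0,0,0],
    [0,0.3,0,0,0,0,0],
    [0,0.2,0,0,0,0,0],
    [0,0.1,0,0,0,0,0],
    [0,0,0,0,0,0,0],
    [0,0,0,0,0,0,0],
  ],
)

```text
time: 11.42
position: [0.4494, 0.3387, 0.095]
eef_rot: [[-0.933, 0.0, 0.36], [-0.36, 0.0, -0.933], [-0.0, -1.0, -0.0]]
contact_force: [-0.9, 0.4, -2.1]
gripper_width: 0.0205
```

Request:
move_arm(
  increments=[
    [0,0.2,0,0,0,0,0],
    [0,0.1,0,0,0,0,0],
    [0,0,0,0,0,0,0],
    [0,0,0,0,0,0,0],
  ],
)

```text
time: 11.92
position: [0.4493, 0.3387, 0.0919]
eef_rot: [[-0.933, -0.0, 0.36], [-0.36, -0.0, -0.933], [0.0, -1.0, 0.0]]
contact_force: [0.5, 0.3, -1.3]
gripper_width: 0.0207
```

Request:
move_arm(
  increments=[
    [0,0.1,0,0,0,0,0],
    [0,0,0,0,0,0,0],
    [0,0,0,0,0,0,0],
  ],
)

```text
time: 12.3
position: [0.4494, 0.3387, 0.0911]
eef_rot: [[-0.933, 0.0, 0.359], [-0.359, 0.0, -0.933], [-0.0, -1.0, 0.0]]
contact_force: [-1.0, 0.0, 2.9]
gripper_width: 0.0206
```

Contact with the rest floor is felt. I open slowly and rise.

Request:
move_arm(
  increments=[
    [0,0,0,0,0,0,0.35],
    [0,0,0,0,0,0,0.5],
    [0,0,0,0,0,0,0.7],
    [0,0,0,0,0,0,0.7],
    [0,0,0,0,0,0,0.7],
    [0,0,0,0,0,0,0.7],
    [0,-0.5,0,0,0,0,0.7],
    [0,-1,0,0,0,0,0.7],
    [0,-1.5,0,0,0,0,0.7],
    [0,-2,0,0,0,0,0.6],
    [0,-2,0,0,0,0,0.6],
    [0,-1,0,0,0,0,0.6],
    [0,0,0,0,0,0,0.6],
  ],
)

```text
time: 13.92
position: [0.4497, 0.3389, 0.1721]
eef_rot: [[-0.933, 0.002, 0.359], [-0.359, 0.001, -0.933], [-0.002, -1.0, -0.0]]
contact_force: [0.3, 0.0, -0.5]
gripper_width: 0.0512
```

Run:
```python
from mv import *
s=robot.read_state(); print(s['position'],s['contact_force'],s['gripper_width'])
c=robot.read_camera('wrist'); save(c,'w5.png')
d=robot.silhouettes('lid',c)[0]
m=d['pixels'].astype(np.uint8); cs,_=cv2.findContours(m,0,1); q=max(cs,key=cv2.contourArea)[:,0,:]
q=q[q[:,1]<240]
P=np.array([at(c,(r,cc),.015)[:2] for cc,r in q],np.float32); print('lid',cv2.fitEllipse(P))
c=robot.read_camera('top'); 
g=c['img'][150:250,300:400]; cv2.imwrite('pics/s5.png',cv2.resize(g,None,fx=6,fy=6)[:,:,::-1])
for k in robot.silhouettes('sieve',c):
    if abs(k['location'][1]-347)<15:
        m=k['pixels'].astype(np.uint8); cs,_=cv2.findContours(m,0,1); q=max(cs,key=cv2.contourArea)[:,0,:]
        P=np.array([at(c,(r,cc),.045)[:2] for cc,r in q],np.float32); print('sieve',k['p'],cv2.fitEllipse(P),cv2.minEnclosingCircle(P))
```

```text
[0.4497 0.3389 0.1721] [ 0.282   0.0117 -0.4994] 0.051176525606870235
lid ((0.4478941261768341, 0.33790332078933716), (0.10203984379768372, 0.10322001576423645), 106.84742736816406)
sieve 0.88 ((0.5054441690444946, -0.0667397603392601), (0.09726118296384811, 0.09772033244371414), 97.69037628173828) ((0.5057094693183899, -0.06660263240337372), 0.05015040934085846)
```

View pics/w5.png

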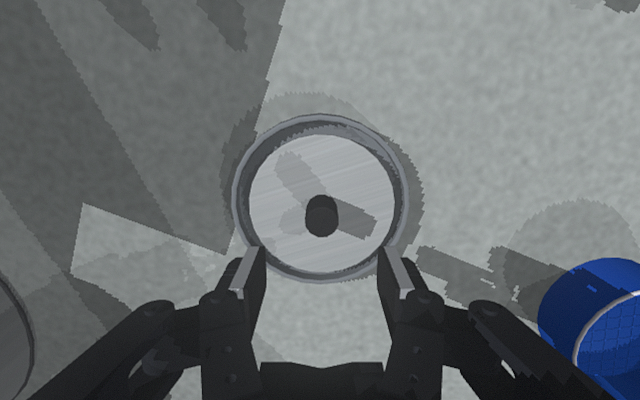

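View pics/s5.png

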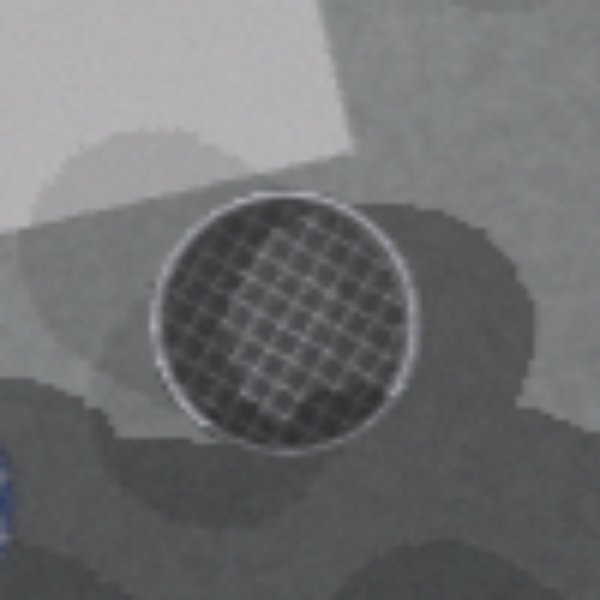

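The lid lies flat and knob up inside the rest, with the rim visible all round. The open sieve stands unmoved at (0.5055, -0.067). I move behind it, and two half-open fingers will serve as a cradle along the dock axis.

Request:
move_arm(
  increments=[
    [0.4,0,1,0,0,0,0.6],
    [0.9,0,2,0,0,0,0.6],
    [1.5,0,3,0,0,0,0.6],
    [1.8,0,4,0,0,0,0.6],
    [1.8,0,4,0,0,0,0.6],
    [1.8,0,4,0,0,0,0.6],
    [1.8,0,4,0,0,0,0.6],
    [1.8,0,4,0,0,0,0.6],
    [1.8,0,4,0,0,0,0.6],
    [1.8,0,3.5,0,0,0,0.6],
    [1.2,0,2.5,0,0,0,0.6],
    [0.8,0,1.5,0,0,0,0.6],
    [0.3,0,1,0,0,0,0.6],
    [0,0,0,0,3.4,0,0.6],
    [0,0,0,0,3.5,0,0.6],
    [0,0,0,0,2.5,0,0.6],
    [0,0,0,0,0,0,0.6],
    [0,0,0,0,0,0,0.6],
  ],
)

```text
time: 16.38
position: [0.4223, -0.0843, 0.1709]
eef_rot: [[-0.979, -0.0, 0.203], [-0.203, -0.0, -0.979], [0.0, -1.0, 0.0]]
contact_force: [0.4, 0.3, 0.7]
gripper_width: 0.0517
```

Run:
```python
from mv import *
s=robot.read_state(); print(s['position'],s['contact_force'],s['gripper_width']); R=np.array(s['eef_rot']); print(R)
print('phi',np.degrees(np.arctan2(-R[1,0],-R[0,0])), to([.4223,-.0842,.082]))
c=robot.read_camera('wrist'); save(c,'w6.png')
```

```text
[ 0.4223 -0.0843  0.1709] [0.4084 0.3363 0.7228] 0.051684732783125936
[[-0.9792 -0.0002  0.2031]
 [-0.2031 -0.0001 -0.9792]
 [ 0.0002 -1.      0.    ]]
phi 11.719243782553411 [ 0.0013  8.8851 -0.0076]
```

View pics/w6.png

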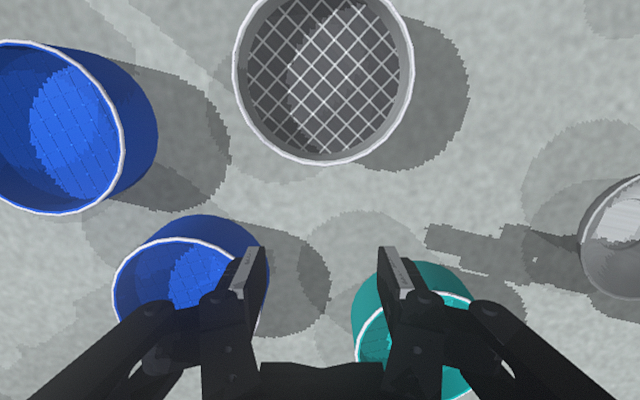

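The sieve (323,75) is centred on the gap between the fingers (265 to 378). I descend behind it, clear of the blue and turquoise ones.

Request:
move_arm(
  increments=[
    [0,1,0,0,0,0,0.6],
    [0,1.5,0,0,0,0,0.6],
    [0,1.5,0,0,0,0,0.6],
    [0,1.5,0,0,0,0,0.6],
    [0,1.5,0,0,0,0,0.6],
    [0,1,0,0,0,0,0.6],
    [0,0.5,0,0,0,0,0.6],
    [0,0,0,0,0,0,0.6],
    [0,0,0,0,0,0,0.6],
  ],
)

```text
time: 17.55
position: [0.4228, -0.0843, 0.0862]
eef_rot: [[-0.979, 0.001, 0.202], [-0.202, -0.0, -0.979], [-0.001, -1.0, 0.0]]
contact_force: [0.1, 0.1, -0.6]
gripper_width: 0.0513
```

Request:
move_arm(
  increments=[
    [-0.5,0,0,0,0,0,0.6],
    [-0.7,0,0,0,0,0,0.6],
    [-0.5,0,0,0,0,0,0.6],
    [-0.3,0,0,0,0,0,0.6],
    [-0.2,0,0,0,0,0,0.6],
    [0,0,0,0,0,0,0.6],
    [0,0,0,0,0,0,0.6],
  ],
)

```text
time: 18.42
position: [0.4439, -0.0798, 0.0858]
eef_rot: [[-0.979, -0.0, 0.202], [-0.202, -0.0, -0.979], [0.0, -1.0, -0.0]]
contact_force: [-0.9, -1.0, 0.9]
gripper_width: 0.0516
```

Run:
```python
from mv import *
s=robot.read_state(); print(s['position'],s['contact_force'],s['gripper_width'])
c=robot.read_camera('wrist'); save(c,'w7.png')
c=robot.read_camera('scene'); cv2.imwrite('pics/sc7.png',cv2.resize(c['img'][120:320,200:440],None,fx=3,fy=3)[:,:,::-1])
```

```text
[ 0.4439 -0.0798  0.0858] [-0.9371 -0.9705  0.8997] 0.05155595409325431
```

View pics/w7.png

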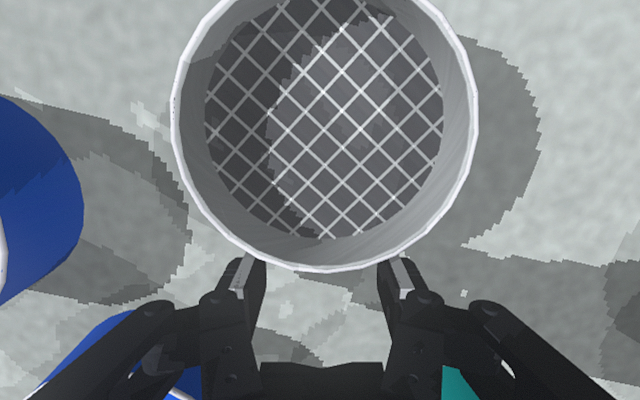

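View pics/sc7.png

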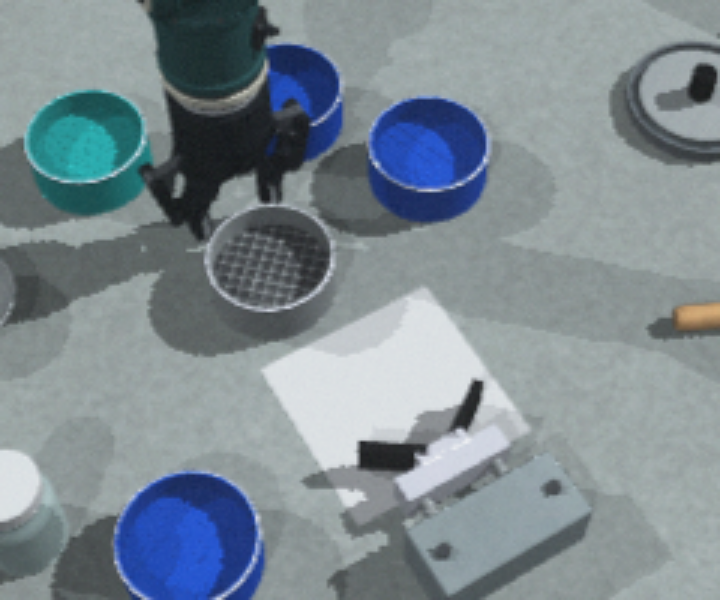

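The fingers are just short of the wall, level and centred. I start pushing gently.

Request:
move_arm(
  increments=[
    [-0.15,0,0,0,0,0,0.6],
    [-0.15,0,0,0,0,0,0.6],
    [-0.15,0,0,0,0,0,0.6],
    [-0.15,0,0,0,0,0,0.6],
    [-0.15,0,0,0,0,0,0.6],
    [-0.15,0,0,0,0,0,0.6],
    [-0.2,0,0,0,0,0,0.6],
    [-0.2,0,0,0,0,0,0.6],
    [-0.2,0,-0.05,0,0,0,0.6],
    [-0.2,0,-0.05,0,0,0,0.6],
    [-0.2,0,-0.05,0,0,0,0.6],
  ],
)

```text
time: 19.9
position: [0.4626, -0.0743, 0.0858]
eef_rot: [[-0.979, 0.0, 0.202], [-0.202, 0.0, -0.979], [-0.0, -1.0, -0.0]]
contact_force: [-2.6, -0.9, -1.1]
gripper_width: 0.051
```

```bash
cat > sv.py <<'E'
from dk import *
np.set_printoptions(precision=4,suppress=True)
D=np.array([.637,-.012]);th=np.radians(11.7);u=np.array([np.cos(th),np.sin(th)]);v=np.array([-u[1],u[0]])
def sieve(c,guess):
    """steel sieve rim: fit from silhouette nearest guess"""
    best=None
    for k in robot.silhouettes('sieve',c):
        m=k['pixels'].astype(np.uint8); cs,_=cv2.findContours(m,0,1); q=max(cs,key=cv2.contourArea)[:,0,:]
        P=np.array([at(c,(r,cc),.045)[:2] for cc,r in q],np.float32)
        if len(P)<10: continue
        (x,y),a,_=cv2.fitEllipse(P); e=np.hypot(x-guess[0],y-guess[1])
        if best is None or e<best[0]: best=(e,np.array([x,y]),a,k['p'])
    return best
def report(name,box=(270,60,420,210)):
    s=robot.read_state(); p=np.array(s['position']); print('t',s['time'],'tcp',p,'F',np.array(s['contact_force']),'w',s['gripper_width'])
    g=p[:2]+.054*u; print('cradle centre in dock',(g-D)@u,(g-D)@v)
    c=robot.read_camera('top'); b=sieve(c,g)
    if b: print('sieve',b[1],'axes',b[2],'p',b[3],'dock',(b[1]-D)@u,(b[1]-D)@v)
    overlay(c,D,11.7,0,name,box=box,sieve=(g[0],g[1],.045))
E
python3 -c "
from sv import *
report('r1.png')"
```

```text
t 19.9 tcp [ 0.4626 -0.0743  0.0858] F [-2.6267 -0.8527 -1.1135] w 0.05103030036109989
cradle centre in dock -0.1294478637321622 -0.02565269181473921
sieve [ 0.532  -0.0558] axes (0.06326412409543991, 0.09683050215244293) p 0.66 dock -0.11166788591949763 -0.02157808025814182
```

View pics/r1.png

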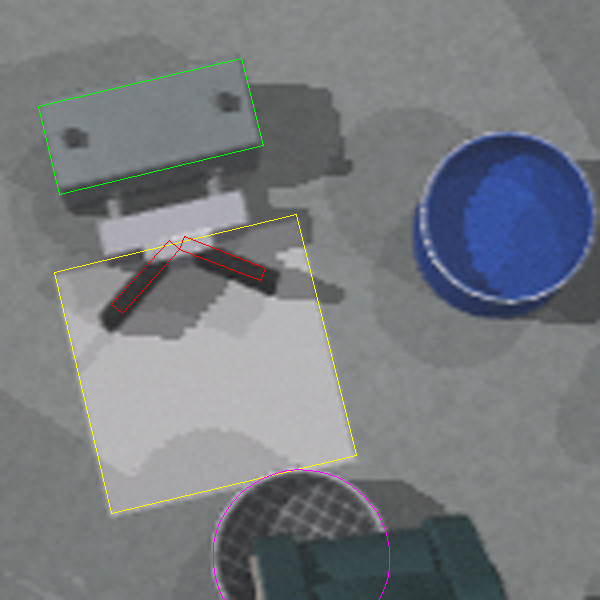

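The cradle model (magenta circle) matches the sieve, and the push force is about 2.8 N.

Request:
move_arm(
  increments=[
    [-0.3,0,-0.08,0,0,0,0.6],
    [-0.3,0,-0.08,0,0,0,0.6],
    [-0.3,0,-0.08,0,0,0,0.6],
    [-0.3,0,-0.08,0,0,0,0.6],
    [-0.3,0,-0.08,0,0,0,0.6],
    [-0.3,0,-0.08,0,0,0,0.6],
    [-0.3,0,-0.08,0,0,0,0.6],
    [-0.3,0,-0.08,0,0,0,0.6],
    [-0.3,0,-0.08,0,0,0,0.6],
    [-0.3,0,-0.08,0,0,0,0.6],
    [-0.3,0,-0.08,0,0,0,0.6],
    [-0.3,0,-0.08,0,0,0,0.6],
    [-0.3,0,-0.08,0,0,0,0.6],
    [-0.3,0,-0.08,0,0,0,0.6],
    [-0.3,0,-0.08,0,0,0,0.6],
    [-0.3,0,-0.08,0,0,0,0.6],
    [-0.3,0,-0.08,0,0,0,0.6],
    [-0.3,0,-0.08,0,0,0,0.6],
    [-0.3,0,-0.08,0,0,0,0.6],
    [-0.3,0,-0.08,0,0,0,0.6],
  ],
)

```text
time: 22.5
position: [0.5181, -0.0466, 0.0859]
eef_rot: [[-0.979, -0.0, 0.202], [-0.202, -0.0, -0.979], [0.0, -1.0, 0.0]]
contact_force: [-2.5, -1.1, 0.6]
gripper_width: 0.0513
```

```bash
python3 -c "
from sv import *
report('r2.png')"
```

```text
t 22.5 tcp [ 0.5181 -0.0466  0.0859] F [-2.5062 -1.1307  0.6367] w 0.051341388530729344
cradle centre in dock -0.06945958300566324 -0.009747939855820658
sieve [ 0.6128 -0.0342] axes (0.018450574949383736, 0.049780089408159256) p 0.53 dock -0.02817121700275846 -0.016815553758703687
```

View pics/r2.png

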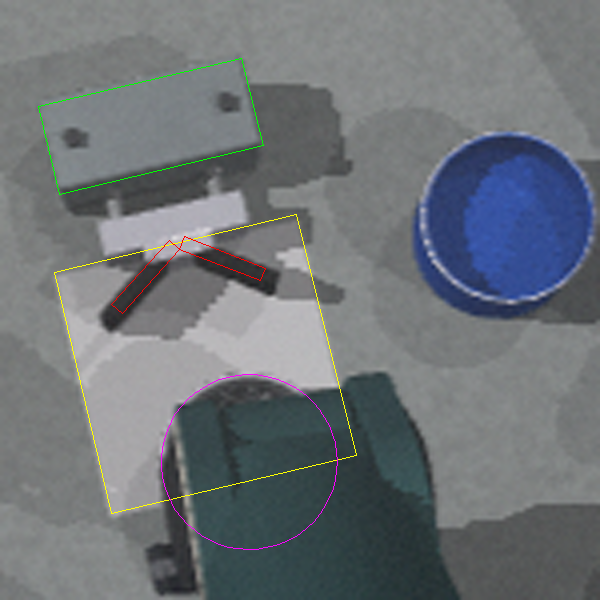

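Request:
move_arm(
  increments=[
    [-0.3,0,-0.08,0,0,0,0.6],
    [-0.3,0,-0.08,0,0,0,0.6],
    [-0.3,0,-0.08,0,0,0,0.6],
    [-0.3,0,-0.08,0,0,0,0.6],
    [-0.3,0,-0.08,0,0,0,0.6],
    [-0.3,0,-0.08,0,0,0,0.6],
    [-0.3,0,-0.08,0,0,0,0.6],
    [-0.3,0,-0.08,0,0,0,0.6],
    [-0.3,0,-0.08,0,0,0,0.6],
    [-0.3,0,-0.08,0,0,0,0.6],
    [-0.3,0,-0.08,0,0,0,0.6],
    [-0.3,0,-0.08,0,0,0,0.6],
    [-0.3,0,-0.01,0,0,0,0.6],
    [-0.3,0,0,0,0,0,0.6],
    [-0.3,0,0,0,0,0,0.6],
    [-0.3,0,0,0,0,0,0.6],
    [-0.3,0,0,0,0,0,0.6],
    [0,0,0,0,0,0,0.6],
  ],
)

```text
time: 24.85
position: [0.5665, -0.0267, 0.0859]
eef_rot: [[-0.979, 0.001, 0.202], [-0.202, 0.0, -0.979], [-0.001, -1.0, 0.0]]
contact_force: [-1.8, -0.0, -0.2]
gripper_width: 0.051
```

```bash
cat >> sv.py <<'E'
def sc(name,off=.054,q=0,box=(240,180,440,330)):
    s=robot.read_state(); p=np.array(s['position']); print('t',s['time'],'tcp',p,'F',np.array(s['contact_force']))
    g=p[:2]+off*u; print('cradle in dock',(g-D)@u,(g-D)@v)
    c=robot.read_camera('scene'); overlay(c,D,11.7,q,name,box=box,sieve=(g[0],g[1],.045))
    return c
E
python3 -c "
from sv import *
sc('r3.png')
w=robot.read_camera('wrist'); save(w,'w8.png')"
```

```text
t 24.85 tcp [ 0.5665 -0.0267  0.0859] F [-1.7618 -0.0237 -0.2485]
cradle in dock -0.017972422489938543 -0.00010619415383365741
```

View pics/r3.png

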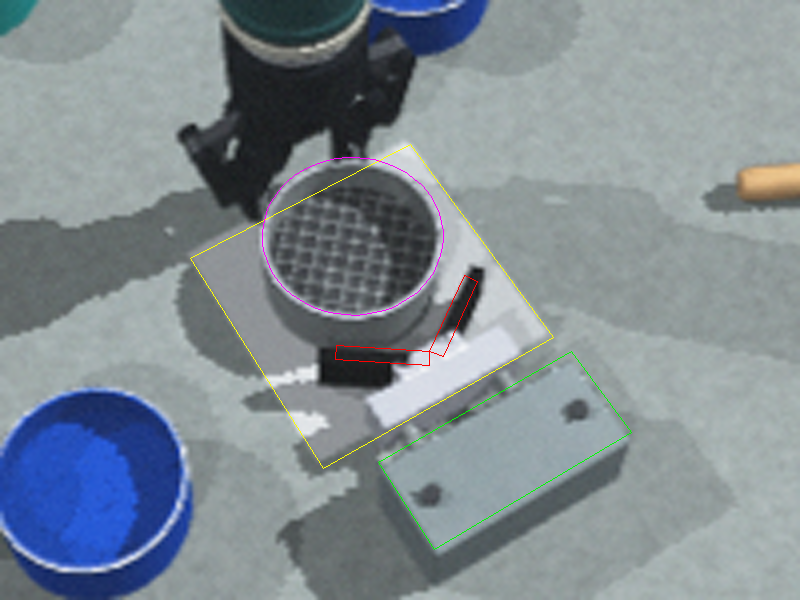

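View pics/w8.png

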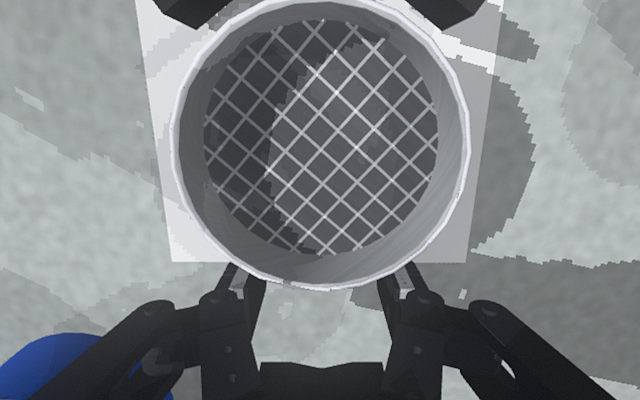

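The sieve is well aligned: the V is symmetric about it in the wrist view. I creep in slowly.

Request:
move_arm(
  increments=[
    [-0.2,0,0,0,0,0,0.6],
    [-0.2,0,0,0,0,0,0.6],
    [-0.2,0,0,0,0,0,0.6],
    [-0.2,0,0,0,0,0,0.6],
    [-0.2,0,0,0,0,0,0.6],
    [-0.2,0,0,0,0,0,0.6],
    [-0.2,0,0,0,0,0,0.6],
    [-0.2,0,0,0,0,0,0.6],
    [-0.2,0,0,0,0,0,0.6],
    [-0.2,0,0,0,0,0,0.6],
    [-0.2,0,0,0,0,0,0.6],
    [0,0,0,0,0,0,0.6],
  ],
)

```text
time: 26.45
position: [0.5878, -0.0223, 0.0859]
eef_rot: [[-0.979, 0.001, 0.202], [-0.202, 0.0, -0.979], [-0.001, -1.0, 0.0]]
contact_force: [-3.0, -0.3, 0.1]
gripper_width: 0.0511
```

```bash
python3 -c "
from sv import *
sc('r4.png',q=.004)
c=robot.read_camera('top'); overlay(c,D,11.7,.004,'r4t.png',box=(270,70,370,170),s=6)"
```

```text
t 26.45 tcp [ 0.5878 -0.0223  0.0859] F [-2.9644 -0.302   0.12  ]
cradle in dock 0.0037246296956016263 -0.00011314648240387552
```

View pics/r4.png

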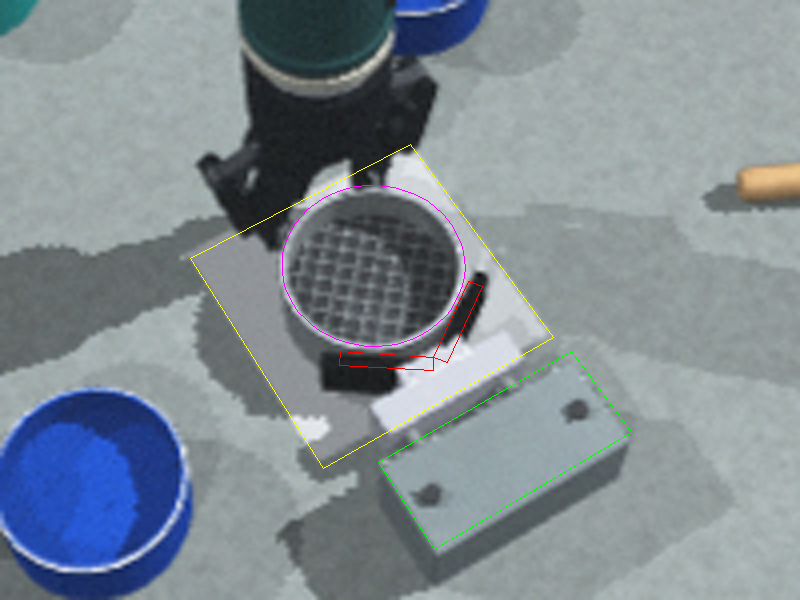

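View pics/r4t.png

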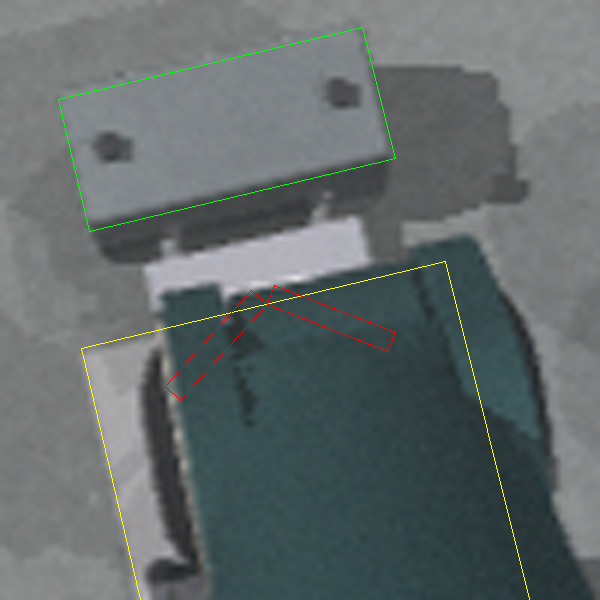

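I measure the pad travel by rectifying pad strips before and now along the dock axis.

```bash
cat >> sv.py <<'E'
def rect(c,img,z,xs,ys):
    X,Y=np.meshgrid(xs,ys,indexing='ij'); W=D[:,None,None]+u[:,None,None]*X+v[:,None,None]*Y
    P=np.stack([W[0],W[1],np.full_like(X,z)]).reshape(3,-1); q=np.array(c['R'])@P+np.array(c['t'])[:,None]
    col=(c['cx']+f(c)*q[0]/q[2]).reshape(X.shape).astype(np.float32); row=(c['cy']+f(c)*q[1]/q[2]).reshape(X.shape).astype(np.float32)
    return cv2.remap(img,col,row,cv2.INTER_CUBIC)
def padpos(name,ref,ylim,z=.037):
    """shift (mm) along x of the pad's rear edge relative to the reference picture"""
    c=robot.read_camera(name); r0=cv2.imread('pics/'+ref)[:,:,::-1].copy()
    xs=np.arange(.06,.11,.0005); ys=np.arange(ylim[0],ylim[1],.001); out=[]
    for im in (r0,c['img']):
        g=rect(c,im,z,xs,ys).astype(float).mean(2).mean(1); d=np.diff(cv2.GaussianBlur(g[:,None],(1,9),2)[:,0]); i=np.argmin(d)
        a,b,e=d[i-1:i+2]; out.append((xs[i]+.00025+.0005*.5*(a-e)/(a-2*b+e), d[i]))
    print(name,'edge',out,'travel mm',1000*(out[1][0]-out[0][0]))
E
python3 -c "
from sv import *
padpos('top','top0.png',(-.02,.02)); padpos('top','top0.png',(-.035,.035)); padpos('scene','scene0.png',(-.03,.03))"
```

```text
top edge [(np.float64(0.08758682179189688), np.float64(-13.617829784258006)), (np.float64(0.09138945949719574), np.float64(-15.255957066772893))] travel mm 3.8026377052988587
top edge [(np.float64(0.08759388025541348), np.float64(-11.811204714679718)), (np.float64(0.09142505744693313), np.float64(-13.614448134229775))] travel mm 3.8311771915196524
scene edge [(np.float64(0.08669145049253114), np.float64(-12.858094750613589)), (np.float64(0.0905979532270509), np.float64(-13.450363078393394))] travel mm 3.9065027345197567
```

Pad travel is 3.8 mm in both cameras, matching the kinematics at 3.7 mm. I go 6 mm more.

Request:
move_arm(
  increments=[
    [-0.1,0,0,0,0,0,0.6],
    [-0.1,0,0,0,0,0,0.6],
    [-0.1,0,0,0,0,0,0.6],
    [-0.1,0,0,0,0,0,0.6],
    [-0.1,0,0,0,0,0,0.6],
    [-0.1,0,0,0,0,0,0.6],
    [0,0,0,0,0,0,0.6],
    [0,0,0,0,0,0,0.6],
  ],
)

```text
time: 27.7
position: [0.5935, -0.0212, 0.0859]
eef_rot: [[-0.979, 0.0, 0.202], [-0.202, 0.0, -0.979], [-0.0, -1.0, 0.0]]
contact_force: [-3.5, -1.6, 1.2]
gripper_width: 0.0511
```

```bash
python3 -c "
from sv import *
sc('r5.png',q=.01)
padpos('top','top0.png',(-.02,.02)); padpos('scene','scene0.png',(-.03,.03))
save(robot.read_camera('wrist'),'w9.png')"
```

```text
t 27.7 tcp [ 0.5935 -0.0212  0.0859] F [-3.4898 -1.556   1.1632]
cradle in dock 0.009524720726145734 -0.00014792290943773054
top edge [(np.float64(0.08758682179189688), np.float64(-13.617829784258006)), (np.float64(0.0972165001204128), np.float64(-17.494079505357462))] travel mm 9.629678328515926
scene edge [(np.float64(0.08669145049253114), np.float64(-12.858094750613589)), (np.float64(0.09636767727188693), np.float64(-13.498691676309022))] travel mm 9.676226779355785
```

View pics/w9.png

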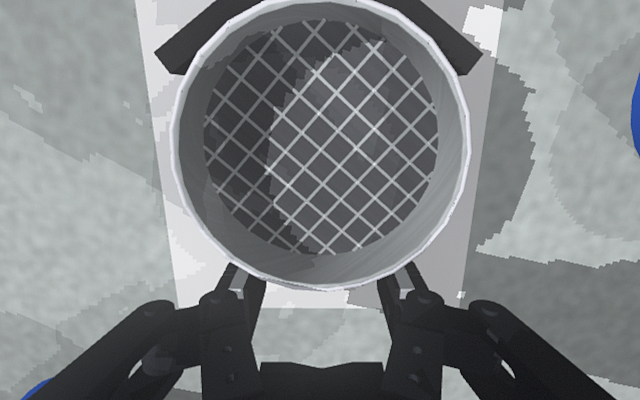

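Pad travel is 9.65 mm in both cameras and the V is visibly symmetric about the sieve. I back off straight, then up.

Request:
move_arm(
  increments=[
    [0.1,0,0,0,0,0,0.6],
    [0.3,0,0,0,0,0,0.6],
    [0.6,0,0,0,0,0,0.6],
    [1,0,0,0,0,0,0.6],
    [1.5,0,0,0,0,0,0.6],
    [1.5,0,0,0,0,0,0.6],
    [1,0,0,0,0,0,0.6],
    [0,-0.5,0,0,0,0,0.6],
    [0,-1.5,0,0,0,0,0.6],
    [0,-2.5,0,0,0,0,0.6],
    [0,-2.5,0,0,0,0,0.6],
    [0,-2.5,0,0,0,0,0.6],
    [0,0,0,0,0,0,0.6],
  ],
)

```text
time: 29.52
position: [0.5365, -0.0332, 0.1838]
eef_rot: [[-0.979, 0.006, 0.202], [-0.202, -0.0, -0.979], [-0.006, -1.0, 0.001]]
contact_force: [-0.5, -1.1, -0.3]
gripper_width: 0.0514
```

```bash
python3 -c "
from sv import *
padpos('top','top0.png',(-.02,.02)); padpos('scene','scene0.png',(-.03,.03))
w=robot.read_camera('wrist'); save(w,'w10.png')
cv2.imwrite('pics/w10c.png',cv2.resize(w['img'][0:130,200:440],None,fx=3,fy=3,interpolation=cv2.INTER_CUBIC)[:,:,::-1])
c=robot.read_camera('top'); overlay(c,D,11.7,.0096,'r6.png',box=(270,70,390,190),s=5)
c=robot.read_camera('scene'); cv2.imwrite('pics/r6s.png',cv2.resize(c['img'][180:300,290:420],None,fx=5,fy=5,interpolation=cv2.INTER_CUBIC)[:,:,::-1])
"
```

```text
top edge [(np.float64(0.08758682179189688), np.float64(-13.617829784258006)), (np.float64(0.09720338636908853), np.float64(-17.258359742754763))] travel mm 9.61656457719165
scene edge [(np.float64(0.08669145049253114), np.float64(-12.858094750613589)), (np.float64(0.09633966300060187), np.float64(-13.26874293776487))] travel mm 9.648212508070728
```

View pics/w10.png

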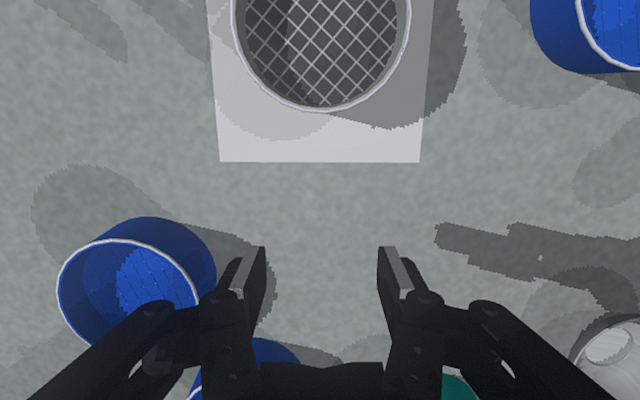

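View pics/r6.png

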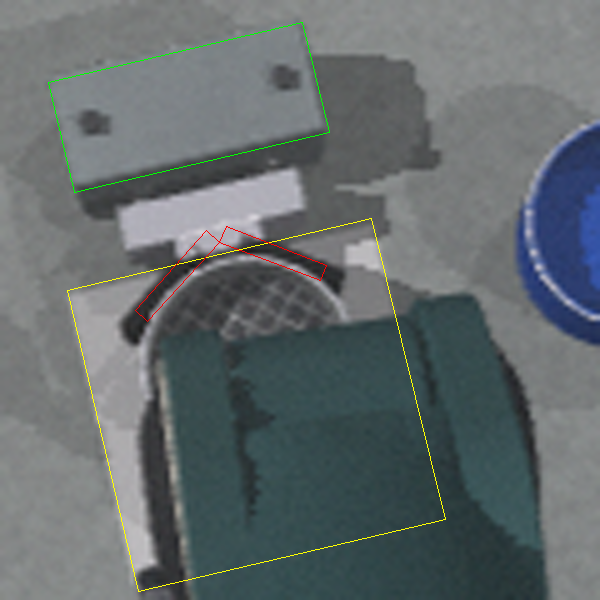

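View pics/r6s.png

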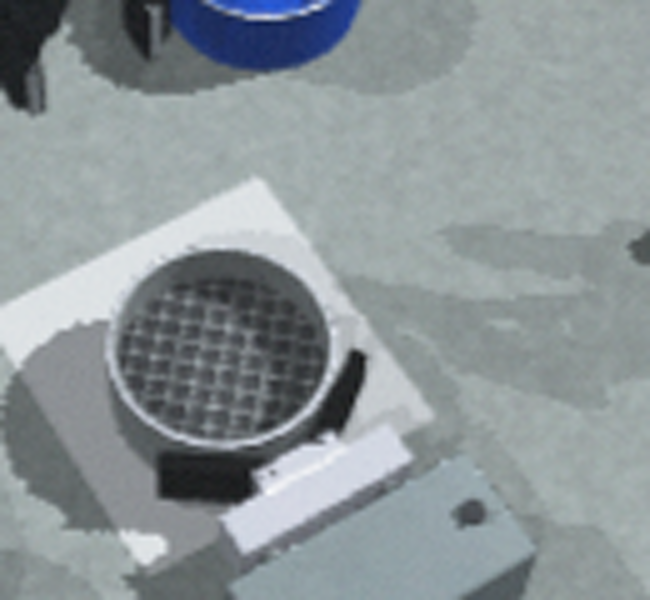

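The pad holds at 9.6 mm. To verify that both arms touch, I look from the wrist camera high above the V.

Request:
move_arm(
  increments=[
    [0,-2,0,0,0,0,0.6],
    [0,-3,0,0,0,0,0.6],
    [-1,-2,0,0,0,0,0.6],
    [-2.5,0,0,0,0,0,0.6],
    [-3,0,0,0,0,0,0.6],
    [-3,0,0,0,0,0,0.6],
    [-1.5,0,0,0,0,0,0.6],
    [0,0,0,0,0,0,0.6],
    [0,0,0,0,0,0,0.6],
  ],
)

```text
time: 30.9
position: [0.6414, -0.0113, 0.25]
eef_rot: [[-0.979, -0.002, 0.202], [-0.202, -0.0, -0.979], [0.002, -1.0, -0.0]]
contact_force: [-0.8, 0.3, 0.8]
gripper_width: 0.0512
```

```bash
python3 -c "
from sv import *
w=robot.read_camera('wrist'); save(w,'w11.png')
print(-np.array(w['R']).T@np.array(w['t']))
c=w
xs=np.arange(.12,-.08,-.0005); ys=np.arange(.07,-.07,-.0005)
for z in (.037,.045):
    g=rect(c,c['img'],z,xs,ys); cv2.imwrite('pics/rec%d.png'%(z*1000),cv2.resize(g,None,fx=1.5,fy=1.5)[:,:,::-1])
"
```

```text
[0.7166 0.0045 0.3186]
```

View pics/w11.png

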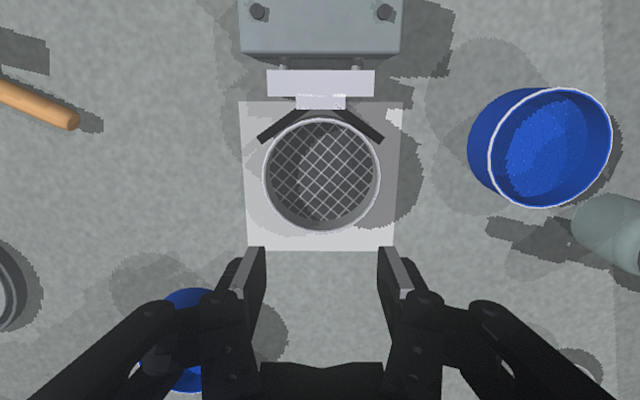

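View pics/rec37.png

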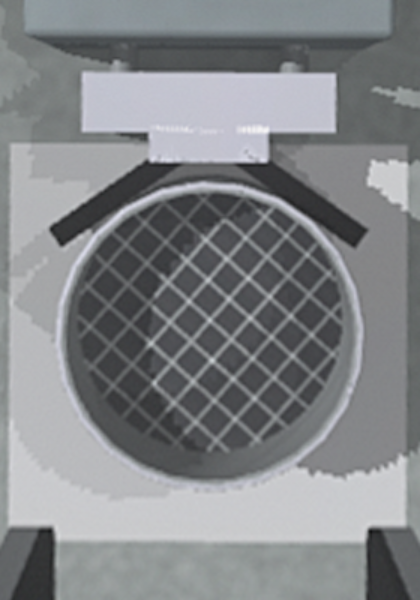

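```bash
python3 -c "
from sv import *
c=robot.read_camera('wrist')
xs=np.arange(.12,-.08,-.00025); ys=np.arange(.075,-.075,-.00025)
g=rect(c,c['img'],.037,xs,ys).astype(float).mean(2)
# arm outer/lower corner: dark extents per row
for x in (.064,.060,.056,.052,.048,.044,.042):
    i=int(round((.12-x)/.00025)); d=np.where(cv2.GaussianBlur(g[i-1:i+2].mean(0)[None],(5,1),1)[0]<62)[0]
    Y=ys[d]; L=Y[Y>.005];Rr=Y[Y<-.005]
    print(x,'L',L.max() if len(L) else None,'R',Rr.min() if len(Rr) else None, 'mid', (L.max()+Rr.min())/2*1000 if len(L) and len(Rr) else None)
g=rect(c,c['img'],.045,xs,ys).astype(float).mean(2)
pts=[]
for k in robot.silhouettes('sieve',c):
    m=k['pixels'].astype(np.uint8); cs,_=cv2.findContours(m,0,1); q=max(cs,key=cv2.contourArea)[:,0,:]
    P=np.array([at(c,(r,cc),.045)[:2] for cc,r in q],np.float32)
    P=np.array([((p-D)@u,(p-D)@v) for p in P],np.float32); print('sieve',k['p'],cv2.fitEllipse(P))
for k in robot.silhouettes('nest',c)[:1]:
    m=k['pixels']; r,cc=np.where(m); P=np.array([at(c,(a,b),.037)[:2] for a,b in zip(r,cc)]); y=(P-D)@v; print('pad lateral ext',y.min(),y.max(),(y.min()+y.max())/2)
padpos('top','top0.png',(-.02,.02))
cv2.imwrite('pics/w11c.png',cv2.resize(c['img'][85:185,240:400],None,fx=5,fy=5,interpolation=cv2.INTER_CUBIC)[:,:,::-1])
"
```

```text
0.064 L 0.024499999999999952 R -0.02275000000000009 mid 0.8749999999999314
0.06 L 0.030499999999999958 R -0.028500000000000095 mid 0.9999999999999315
0.056 L 0.03624999999999996 R -0.0345000000000001 mid 0.8749999999999314
0.052 L 0.04199999999999997 R -0.040000000000000105 mid 0.9999999999999315
0.048 L 0.04749999999999997 R -0.04550000000000011 mid 0.9999999999999315
0.044 L 0.05299999999999998 R -0.051250000000000115 mid 0.8749999999999314
0.042 L 0.05174999999999998 R -0.050750000000000114 mid 0.49999999999993106
sieve 0.96 ((0.011420856229960918, -6.014178870827891e-05), (0.09866015613079071, 0.10123579204082489), 86.34091186523438)
sieve 0.88 ((0.03558780997991562, -0.17798060178756714), (0.09880025684833527, 0.11987189203500748), 165.2430419921875)
sieve 0.86 ((-0.2045903503894806, 0.13584181666374207), (0.026279905810952187, 0.040445875376462936), 53.70932388305664)
pad lateral ext -0.051528505580942005 0.05382750172493071 0.0011494980719943537
top edge [(np.float64(0.08758682179189688), np.float64(-13.617829784258006)), (np.float64(0.09445995062711848), np.float64(-0.2399981076698623))] travel mm 6.873128835221606
```

View pics/w11c.png

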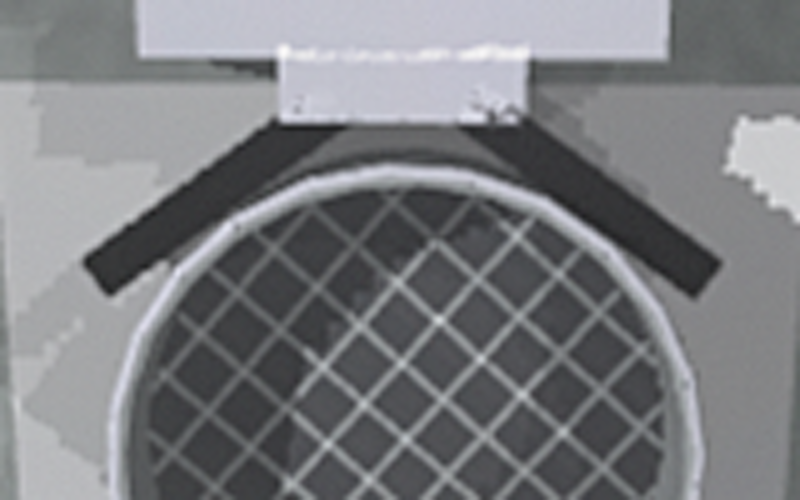

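The enlarged view shows the pad and arms centred at about +0.9 mm lateral, while the sieve is at about -0.1 mm. It leans on the right arm, with perhaps 0.5 to 1 mm of gap at the left arm. I'll mend this with a tiny forward-left nudge. (The last top-camera travel number is void, because the arm blocked the view.)

Request:
move_arm(
  increments=[
    [1,0,0,0,0,0,0.6],
    [2.5,0,0,0,0,0,0.6],
    [2.5,0,0,0,0,0,0.6],
    [1.9,0,0,0,0,0,0.6],
    [0,0,0,0,0,0,0.6],
    [0,1.5,0,0,0,0,0.6],
    [0,3,0,0,0,0,0.6],
    [0,3,0,0,0,0,0.6],
    [0,3,0,0,0,0,0.6],
    [0,2.5,0,0,0,0,0.6],
    [0,1.5,0,0,0,0,0.6],
    [0,1,0,0,0,0,0.6],
    [0,0.6,0,0,0,0,0.6],
    [0,0,0,0,0,0,0.6],
    [0,0,0,0,0,0,0.6],
  ],
)

```text
time: 33.02
position: [0.5654, -0.0271, 0.0905]
eef_rot: [[-0.979, 0.001, 0.202], [-0.202, -0.0, -0.979], [-0.001, -1.0, 0.0]]
contact_force: [0.5, 0.3, 0.4]
gripper_width: 0.0511
```

```bash
python3 -c "
from sv import *
s=robot.read_state(); print(s['time'],s['position'],s['contact_force'],to if 0 else '')
R=np.array(s['eef_rot']); print(R.T@(np.array([.5935,-.0212,.0859])-s['position'])*100)
padpos('top','top0.png',(-.02,.02)); padpos('scene','scene0.png',(-.03,.03))"
```

```text
33.025 [ 0.5654 -0.0271  0.0905] [0.5033 0.2717 0.3506] 
[-2.8744  0.4659 -0.0095]
top edge [(np.float64(0.08758682179189688), np.float64(-13.617829784258006)), (np.float64(0.09721236029312617), np.float64(-17.394248104230556))] travel mm 9.625538501229297
scene edge [(np.float64(0.08669145049253114), np.float64(-12.858094750613589)), (np.float64(0.09633128323381708), np.float64(-13.677453487929512))] travel mm 9.639832741285936
```

Request:
move_arm(
  increments=[
    [-0.4,0.2,0,0,0,0,0.6],
    [-0.6,0.2,0,0,0,0,0.6],
    [-0.6,0,0,0,0,0,0.6],
    [-0.5,0,0,0,0,0,0.6],
    [-0.3,0,0,0,0,0,0.6],
    [-0.2,0,0,0,0,0,0.6],
    [-0.1,0,0,0,0,0,0.6],
    [-0.1,0,0,0,0,0,0.6],
    [0,0,0,0,0,0,0.6],
    [0,0,0,0,0,0,0.6],
  ],
)

```text
time: 34.38
position: [0.5922, -0.0215, 0.0858]
eef_rot: [[-0.979, -0.0, 0.202], [-0.202, -0.0, -0.979], [0.0, -1.0, 0.0]]
contact_force: [0.6, 0.4, -0.9]
gripper_width: 0.0511
```

```bash
python3 -c "
from sv import *
s=robot.read_state(); p=np.array(s['position'])
R=np.array(s['eef_rot']); print(s['time'],p,R.T@(np.array([.5935,-.0212,.0859])-p)*100,s['contact_force'])
padpos('scene','scene0.png',(-.03,.03))"
```

```text
34.375 [ 0.5922 -0.0215  0.0858] [-0.1302 -0.0059  0.0012] [ 0.5676  0.4035 -0.915 ]
scene edge [(np.float64(0.08669145049253114), np.float64(-12.858094750613589)), (np.float64(0.09637517103582031), np.float64(-13.61206702861449))] travel mm 9.683720543289171
```

Request:
move_arm(
  increments=[
    [-0.07,0,0,0,0,0,0.6],
    [-0.06,0,0,0,0,0,0.6],
    [0,0,0,0,0,0,0.6],
    [-0.03,0,-0.03,0,0,0,0.6],
    [-0.03,0,-0.03,0,0,0,0.6],
    [-0.04,0,-0.03,0,0,0,0.6],
    [0,0,0,0,0,0,0.6],
    [0,0,0,0,0,0,0.6],
  ],
)

```text
time: 35.42
position: [0.5942, -0.0204, 0.0858]
eef_rot: [[-0.979, -0.0, 0.202], [-0.202, -0.0, -0.979], [0.001, -1.0, 0.0]]
contact_force: [-3.3, -3.6, 2.6]
gripper_width: 0.0513
```

```bash
python3 -c "
from sv import *
s=robot.read_state(); p=np.array(s['position'])
R=np.array(s['eef_rot']); print(s['time'],p,R.T@(np.array([.5935,-.0212,.0859])-p)*100,s['contact_force'])
padpos('scene','scene0.png',(-.03,.03));padpos('top','top0.png',(-.02,.02))"
```

```text
35.425 [ 0.5942 -0.0204  0.0858] [ 0.0867 -0.0112  0.0667] [-3.3369 -3.582   2.5913]
scene edge [(np.float64(0.08669145049253114), np.float64(-12.858094750613589)), (np.float64(0.09699007523568286), np.float64(-13.69682043977275))] travel mm 10.298624743151713
top edge [(np.float64(0.08758682179189688), np.float64(-13.617829784258006)), (np.float64(0.09777236267370906), np.float64(-17.381258820805314))] travel mm 10.185540881812186
```

Request:
move_arm(
  increments=[
    [0.1,0,0.03,0,0,0,0.6],
    [0.3,0,0.05,0,0,0,0.6],
    [0.6,0,0,0,0,0,0.6],
    [1,0,0,0,0,0,0.6],
    [1.5,0,0,0,0,0,0.6],
    [1.5,0,0,0,0,0,0.6],
    [0.5,-0.5,0,0,0,0,0.6],
    [0,-2,0,0,0,0,0.6],
    [0,-3,0,0,0,0,0.6],
    [0,-4,0,0,0,0,0.6],
    [0,-4,0,0,0,0,0.6],
    [-1,-2.5,0,0,0,0,0.6],
    [-2.5,0,0,0,0,0,0.6],
    [-3,0,0,0,0,0,0.6],
    [-3,0,0,0,0,0,0.6],
    [-1,0,0,0,0,0,0.6],
    [0,0,0,0,0,0,0.6],
    [0,0,0,0,0,0,0.6],
  ],
)

```text
time: 37.78
position: [0.6426, -0.0111, 0.2458]
eef_rot: [[-0.979, -0.001, 0.202], [-0.202, -0.0, -0.979], [0.001, -1.0, 0.0]]
contact_force: [0.1, -0.4, -1.4]
gripper_width: 0.0511
```

```bash
cat > chk.py <<'E'
from sv import *
padpos('scene','scene0.png',(-.03,.03))
c=robot.read_camera('wrist')
print('cam lateral',(-np.array(c['R']).T@np.array(c['t']))[:2]@v-D@v)
xs=np.arange(.12,-.08,-.00025); ys=np.arange(.075,-.075,-.00025)
g=rect(c,c['img'],.037,xs,ys).astype(float).mean(2)
for x in (.064,.060,.056,.052,.048):
    i=int(round((.12-x)/.00025)); d=np.where(cv2.GaussianBlur(g[i-1:i+2].mean(0)[None],(5,1),1)[0]<62)[0]
    Y=ys[d]; L=Y[Y>.005];Rr=Y[Y<-.005]
    print(x,(L.max()+Rr.min())/2*1000 if len(L) and len(Rr) else None)
for k in robot.silhouettes('sieve',c)[:1]:
    m=k['pixels'].astype(np.uint8); cs,_=cv2.findContours(m,0,1); q=max(cs,key=cv2.contourArea)[:,0,:]
    P=np.array([at(c,(r,cc),.045)[:2] for cc,r in q],np.float32)
    P=np.array([((p-D)@u,(p-D)@v) for p in P],np.float32); print('sieve',k['p'],cv2.fitEllipse(P),P[:,1].min()+P[:,1].max())
for k in robot.silhouettes('nest',c)[:1]:
    m=k['pixels']; r,cc=np.where(m); P=np.array([at(c,(a,b),.037)[:2] for a,b in zip(r,cc)]); y=(P-D)@v; print('pad lateral',(y.min()+y.max())/2)
cv2.imwrite('pics/w12c.png',cv2.resize(c['img'][85:185,240:400],None,fx=5,fy=5,interpolation=cv2.INTER_CUBIC)[:,:,::-1])
E
python3 chk.py
```

```text
scene edge [(np.float64(0.08669145049253114), np.float64(-12.858094750613589)), (np.float64(0.09706741768057925), np.float64(-13.81388614273223))] travel mm 10.375967188048104
cam lateral -0.00011627993386631452
0.064 0.9999999999999315
0.06 0.8749999999999314
0.056 0.7499999999999313
0.052 0.7499999999999313
0.048 0.8749999999999314
sieve 0.93 ((-0.20268449187278748, 0.13495557010173798), (0.028505705296993256, 0.04750934988260269), 58.14118957519531) 0.27648878
pad lateral 0.0006688571138726111
```

View pics/w12c.png

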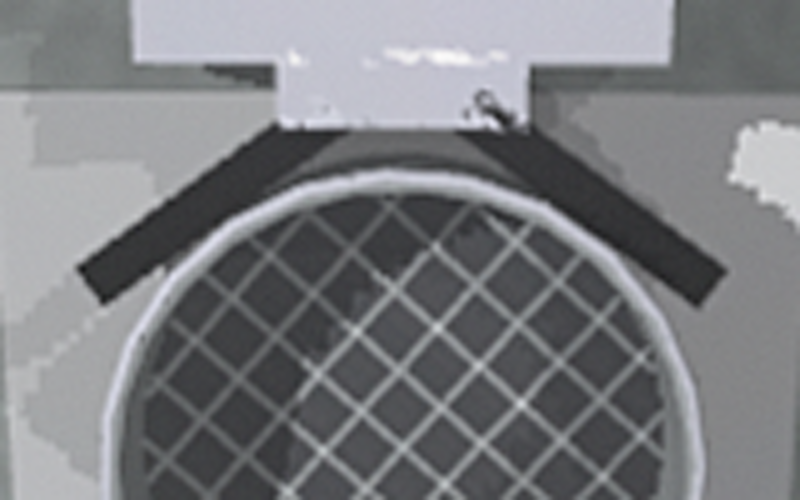

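The sieve is now centred in the V within the resolution: rim mid 403.5, arms mid 403 and pad mid 402 in the crop. Pad travel is about 10.3 mm. One last look at the whole scene, then I hand in.

```bash
python3 -c "
from sv import *
c=robot.read_camera('scene'); save(c,'fin.png')
for k in ['pan','jar','brush','lid']:
    d=robot.spot_in(k,c)[:1]; print(k,[(round(e['p'],2),np.array(e['location']).round()) for e in d])
print(robot.read_state()['contact_force'])"
```

```text
pan [(0.61, array([216., 181.]))]
jar [(0.92, array([287., 202.]))]
brush [(0.87, array([224., 478.]))]
lid [(0.6, array([150., 433.]))]
[0.4018 0.5282 0.5199]
```

View pics/fin.png

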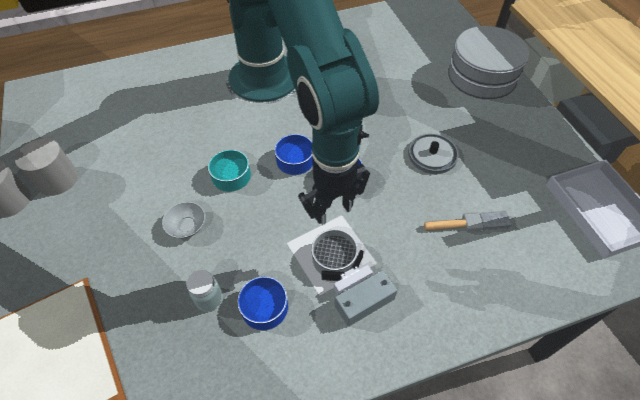

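The lid is in the rest at (433,150), knob up. The sieve is in the V at (335,250). The pan, jar and brush are within 2 pixels of where they started. The gripper is clear above.

```bash
python3 -c "
from cell import robot
print(robot.finish_job())"
```

```text
the job is handed in; nothing more can be done
None
```

The lid lies knob up inside the rest. The open sieve stands in the V of the sprung stop with the pad pushed in about halfway, and I handed the job in at about 38 s.

- **Lid:** I lifted it by the knob and set it down about 1 mm from the rest's centre.
- **Sieve:** I slid it along the bench with two half-open fingers behind its outer wall. The force readings at the end of each push were at most about 5 N sideways (5.5 N in all). It was never lifted, and the mesh was not touched.
- **First check that failed:** After the first push the sieve sat about 0.9 mm off the V's axis, leaning on one arm. A small forward-left nudge corrected it.
- **Final checks:** Rim and arms now share a centre to within about 0.2 mm, judged by eye in an enlarged wrist picture. At that last check the network found a different sieve, so no fitted number backs this up. The two cameras put the pad travel at 10.4 mm and 10.2 mm of 20 mm.
- **Voided reading:** One earlier top-camera reading of 6.9 mm does not count, because the arm was blocking the view.
- **Other things:** The pan, jar and brush show no movement in the pictures, and the gripper was clear of everything when I handed in.

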